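Seat a chip cassette in its nest and close the keeper

TASK

With your fingertips, push the black chip cassette on the gold plate squarely up against the long aluminium rail, then keep it against the rail and slide it along into the corner pocket until it sits fully home against both the rail and the end stop. Then push the keeper round by its thumb pin so that the keeper lies across the cassette, right up to its stop, and come away. Only push the cassette, flat on the plate - never pick it up or push it off the plate - and leave the other things on the deck where they are.

Things in the scene. Friction and masses are not known exactly. Their poses are not given: they have to be found in the camera images.
- nest: The chip nest, fixed: a white bed 136 x 226 mm with an inlaid gold drilled plate on which the cassette slides. Origin: on the deck under the bed, which spans x -72 to 64 mm, y -113 to 113 mm; z up. The plate's surface is at z = 15 mm. x runs across the nest towards the rail, y along the rail towards the end stop. Below, mm are in this frame.
- rail_mid (a point): Foot of the rail's working face, at its middle: (40, -4, 15) mm. The rail is an aluminium bar along y, 206 mm long, 16 mm wide, standing 11.5 mm above the plate; its face looks to -x.
- corner (a point): The corner where the rail's face (x = 40 mm), the end stop's face (y = 83 mm) and the plate meet: (40, 83, 15) mm. The end stop is an aluminium bar 11.5 mm high and 16 mm thick, from the rail to x = -3 mm.
- guide (a point): Start of the entry guide's face, (6, 60, 15) mm: a low aluminium bar 10 mm wide, 8 mm high, parallel to the rail from y = 60 to 85 mm; its face at x = 6 mm looks to the rail. A lead-in before it, from y = 50 mm, flares away from the rail (its face starts at about x = -2 mm). Rail, end stop and guide form the corner pocket, 34 mm wide.
- chip: The chip cassette, loose: a flat black rectangular frame with a glass window, 30 mm (its x) by 44 mm (its y), 9 mm thick, about 30 g. Origin: centre of its underside. It starts flat on the plate, off the rail, up to 0.6 rad from square. Home, its long side is against the rail and a short side against the end stop: origin at (25, 61, 15) mm, y axes parallel.
- keeper (a joint): Angle of the keeper, rad: an aluminium arm 13 mm wide that turns about a screw on top of the rail and stays where left (friction 0.05 N m). 0: at its stop, across the cassette's place, pointing to the nest's -x. It grows to 2.4 as it swings clear, clockwise from above; at 1.57 it points to the nest's +y. Starts at 1.3 to 2.1. Arm 12 to 16 mm above the plate, passing 3 mm over the cassette.
- pivot (a point): The keeper's turning axis, at (48, 61, 27) mm. The screw head there reaches 20 mm above the plate.
- keeper_pin (a point): The thumb pin at the keeper's free end, to be pushed: an upright round aluminium pin, 10 to 11 mm across, its axis 40 mm from the turning axis, its top 36 mm above the plate. This point is on its axis, 24 mm above the plate.
- vial: Bystander: a small capped glass vial, 22 mm across, 42 mm tall, standing on the nest near the guide. Origin: centre of its underside.
- cap: Bystander: a round white screw cap, 24 mm across, 16 mm tall, lying on the nest. Origin: centre of its underside.
- driver: Bystander: a screwdriver, 160 mm long, lying on the deck beyond the rail. Origin: near its middle, on its underside.
- tube_block: Bystander: a block of 8 x 12 small tubes, 78 x 118 x 44 mm, standing on the bay at the right. Origin: centre of its underside.
- bottle: Bystander: an amber bottle, 64 mm across, 130 mm tall, on the deck at the left. Origin: centre of its underside.
- jar: Bystander: a clear jar, 56 mm across, 60 mm tall, on the deck at the left. Origin: centre of its underside.
Things that resemble listed ones, but are neither listed nor needed, are in the scene too. There is more than one size of the chip; the job needs the middle-sized.

How it is judged:
By the outcome, as a careful person would: the job done as asked, in the order asked, and still so for the second after the job is handed in, with the robot touching nothing.
It also fails if it takes over 64 s, if anything falls off the work surface, if the arm or the gripper's body presses on something with over 40 N, if the wrist force passes 120 N, or if a joint passes its speed limit or range.

ROBOT

A 6-joint arm with a two-finger parallel gripper is mounted at the origin on the work surface. World frame = base frame: x ahead of the robot, y to its left, z up, the work surface at z = 0. Lengths are in m, angles in rad, forces in N, time in s.
With the tool pointing down it reaches from about 0.225 to 0.875 m from the base axis. Payload 3.4 kg.
Tool frame: the origin (TCP) lies midway between the tips of the shut fingers; the grasp point (between the pads) lies 19 mm behind it (manip.grasp_offset is the distance from the TCP to the grasp point, in m); x points along the fingers, y is the direction in which the jaws open and shut, and the axes are right-handed (so a half turn about x gives the same grasp; the last joint's range is limited). The gripper opens to 85 mm and grips with 20 to 120 N. Pads are 22 mm wide; open, the fingers measure 114 mm over their backs; the gripper's body (76 mm by 85 mm) begins 54 mm behind the grasp point. The pads swing forward as they close: fully open they stand 13 mm farther back than shut.
Start: joints at [1.07, 0.276, 1.505, -0, 1.361, -0.121], TCP at [0.213, 0.534, 0.231] pointing down, gripper open.
Joint ranges: [-2.89, 2.89], [-0.75, 2.08], [0.22, 2.7], [-1.18, 4.32], [0.11, 2.71], [-2.7, 2.7]. Speed limits (rad/s): [2.57, 2.57, 3.14, 3.14, 3.14, 3.14].

INTERFACE

Orientations are given as a unit quaternion [w, x, y, z].
In Python, from rig import manip gives the robot as it stands.
- The arm moves only by the shell command python3 -m creep 'ROWS' [OPENING] [FORCE]. ROWS is a JSON object of lists of equal length, an entry for each row: "delta_pos": the shift along the tool's x, y, z in cm, a list of three; "dr": the turn, a rotation vector about the tool's x, y, z in rad, a list of three. In form: {"delta_pos": [[dx, dy, dz], ...], "dr": [[rx, ry, rz], ...]}. A call has 1 to 10 rows; each row is the pose to reach, as a shift and turn from the pose commanded when the call began, along the tool's axes at that moment; what a row does not reach only later rows make up. A row lasts 1/10 s, in which the tool goes at most 50 mm and 8.59 degrees, less where a joint would pass 70% of its speed; a pose out of reach is approached as far as the arm can. A call with a gripper value outside its range is refused whole. OPENING is the opening, from -1 (shut) to 1 (fully open), set as the call begins (- or left out, the last holds). The fingers move at their own pace and stop on an object; FORCE is the grip in N (left out, the last holds). Time passes only in rows, so rows that repeat a pose let the fingers close. It gives the time, the measured TCP pose, the force and the opening at its end, in the units of the state.
- manip.get_state(): the state, without advancing time (a new reading comes with each control period).
- manip.get_image(name): name is "scene" or "side" or "wrist"; returns a dict with "pixels" (420x560x3 uint8, blue, green, red), "depth" (420x560 float32, m along the optical axis (not along the pixel's ray), 0 where there is no reading), "intrinsics" (3x3 intrinsics, pixels), "k1" (the pictures are not rectified: a ray, as slopes to the right and down, at radius r is drawn at 1 + k1 r^2 times it, then the intrinsics apply), "rvec" (rotation vector, rad) and "tvec" (3), from world to camera coordinates, as OpenCV has them. Camera axes: x right, y down, z forward; pixel columns grow to the right and rows downward; lengths in m; the calibration is good to about 2 mm. A picture is of the moment at which its call begins.
- manip.sign_off(): hands the job in, once; it reports no verdict.
The state is a dict: "clock": time; "qpos": joint angles; "qd": joint speeds; "effort": joint torques, N m; "position": TCP position; "ee_rot": TCP orientation; "contact_force": force on the tool from outside, world axes, zero at the start; "moment": the same for the moment, N m; "width": finger opening in m.
Only numpy, scipy, OpenCV 4.12 (cv2) and the standard library are available. Lean on these libraries where they do the work, as an engineer would, in place of code of your own. Each camera call takes 0.05 s, during which the arm holds its last target. There are 200 camera calls.

## Working session

There is one attempt and no reset: what is moved stays moved. The work goes in short steps, Python scripts to look and compute and a shell command to move; the robot and the scene stay as the last step left them, time stands still between calls to the robot, and variables do not carry over. Pictures are saved under pics/ and viewed, about 8 in all and at most 12, crops included, and the job is handed in when it is done.

```bash
mkdir -p pics; ls
cat > h.py <<'E'
import numpy as np, cv2
from rig import manip
def snap(name,fn):
    im=manip.get_image(name); cv2.imwrite(fn,im["pixels"]); np.savez(fn[:-4]+".npz",**im); return im
def load(fn): return dict(np.load(fn[:-4]+".npz"))
def ray(im,u,v):
    K=np.array(im["intrinsics"]);x=(u-K[0,2])/K[0,0];y=(v-K[1,2])/K[1,1]
    a=x;b=y
    for _ in range(20):
        s=1+im["k1"]*(a*a+b*b);a=x/s;b=y/s
    R=cv2.Rodrigues(np.array(im["rvec"],float))[0];t=np.array(im["tvec"],float).ravel()
    return -R.T@t, R.T@np.array([a,b,1.])
def at_z(im,u,v,z):
    o,d=ray(im,u,v); return o+d*(z-o[2])/d[2]
def at_d(im,u,v):
    o,d=ray(im,u,v); return o+d*float(np.median(im["depth"][int(v)-1:int(v)+2,int(u)-1:int(u)+2]))
def proj(im,p):
    R=cv2.Rodrigues(np.array(im["rvec"],float))[0];c=R@np.asarray(p)+np.array(im["tvec"],float).ravel()
    a,b=c[:2]/c[2];s=1+im["k1"]*(a*a+b*b);K=np.array(im["intrinsics"])
    return K[0,0]*a*s+K[0,2],K[1,1]*b*s+K[1,2]
E
python3 - <<'E'
from h import *
a=snap("scene","pics/s0.png");b=snap("side","pics/d0.png");w=snap("wrist","pics/w0.png")
cv2.imwrite("pics/m0.png",cv2.resize(np.vstack([np.hstack([a["pixels"],b["pixels"]])]),(800,300)))
for i in(a,b,w):print(i["intrinsics"],i["k1"],ray(i,280,210))
print(manip.get_state())
E
```

```text
pics
[[464.75383877   0.         272.89757261]
 [  0.         464.75383877 213.3164393 ]
 [  0.           0.           1.        ]] -0.11426415150247514 (array([ 1.17518744, -0.14245788,  0.72883054]), array([-0.70899759,  0.13629071, -0.69212119]))
[[445.16788785   0.         280.63079416]
 [  0.         445.16788785 213.98764426]
 [  0.           0.           1.        ]] -0.08346347653756597 (array([ 0.41733335, -0.65743884,  0.75396313]), array([ 0.10662317,  0.66579483, -0.738533  ]))
[[297.62243148   0.         282.0167828 ]
 [  0.         297.62243148 213.62090369]
 [  0.           0.           1.        ]] -0.028427698506682034 (array([0.14089383, 0.5628513 , 0.37308905]), array([ 0.26725588, -0.11680642, -0.95662139]))
{'clock': 0.15, 'qpos': array([ 1.06996636e+00,  2.76477282e-01,  1.50582104e+00,  1.64264959e-05,
        1.36073480e+00, -1.20971263e-01]), 'qd': array([ 0.00099667, -0.00064079, -0.00258587,  0.00068948, -0.0017885 ,
       -0.00048648]), 'effort': array([ 1.45452609e-04, -4.17145514e+01, -2.46031719e+01, -3.27444122e-04,
        7.71378429e-03, -1.83941012e-06]), 'position': array([0.21299795, 0.53367141, 0.23063121]), 'ee_rot': array([ 0.69422967,  0.13301238,  0.69455208, -0.13397864]), 'contact_force': array([ 0.29643285, -0.19818554, -0.74134698]), 'moment': array([ 0.03270989,  0.06124966, -0.02253325]), 'width': 0.08568726103825595}
```

View pics/s0.png

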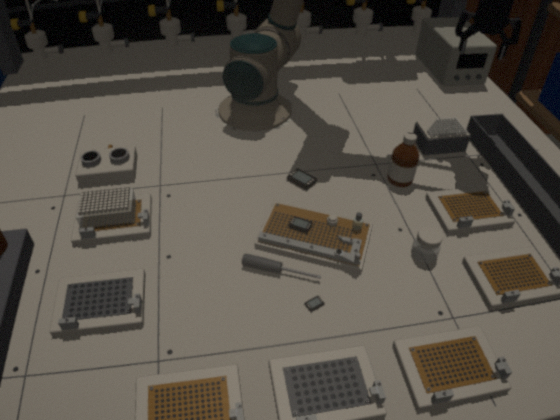

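View pics/w0.png

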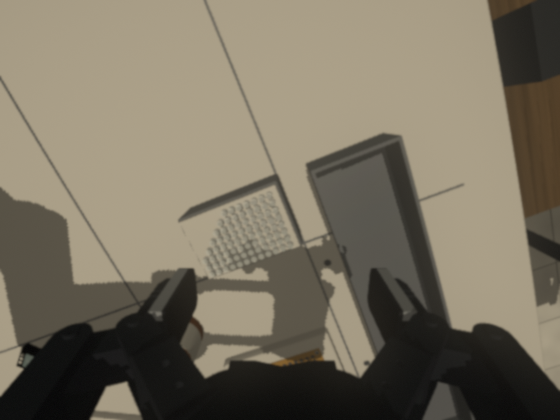

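The scene shows the working nest at about (315,235) with a chip at (300,226). Chips on the deck are at (302,178), larger, and (314,303), smaller. The one on the gold plate fits as the middle-sized. I'll enlarge it next.

Run:
```python
from h import *
a=load("pics/s0.png");b=load("pics/d0.png")
for u,v in [(315,235)]:
    p=at_d(a,u,v);print(p,proj(b,p))
q=proj(b,at_d(a,315,235));x,y=int(q[0])-80,int(q[1])-60
A=cv2.resize(a["pixels"][190:280,240:390],None,fx=5,fy=5,interpolation=cv2.INTER_CUBIC)
cv2.imwrite("pics/c0.png",cv2.convertScaleAbs(A,alpha=1.4,beta=15))
B=b["pixels"][max(y,0):y+120,max(x,0):x+160];print(x,y)
cv2.imwrite("pics/c1.png",cv2.convertScaleAbs(cv2.resize(B,None,fx=5,fy=5,interpolation=cv2.INTER_CUBIC),alpha=1.4,beta=15))
```

```text
[0.52990054 0.05801726 0.01470354] (np.float64(278.69720628743215), np.float64(194.35303890776336))
198 134
```

View pics/c1.png

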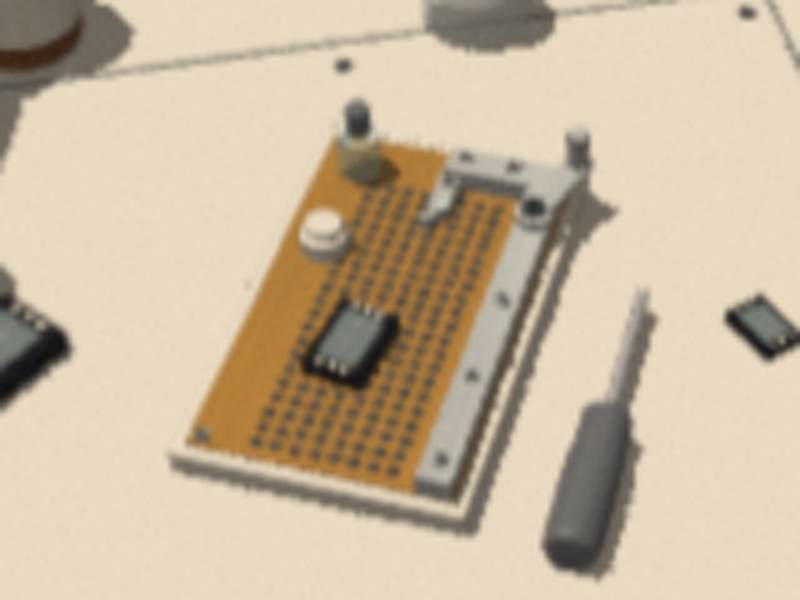

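View pics/c0.png

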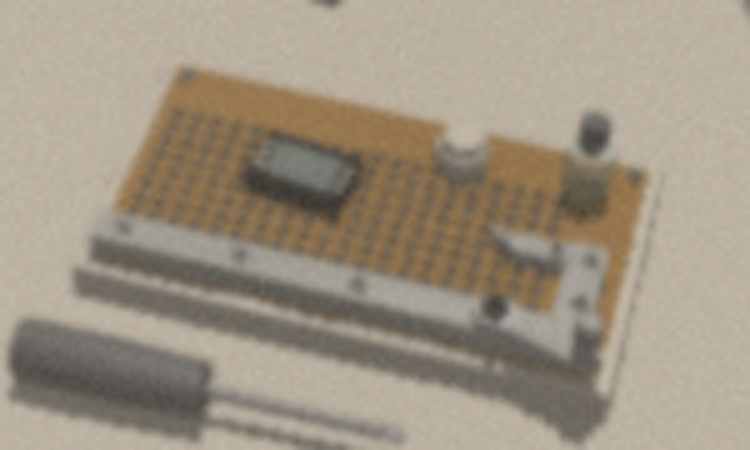

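The side crop shows the middle chip at crop (352,340) on the plate, cap (325,232), vial (360,145), pivot screw (533,205), keeper pin (577,145), and rail near end at about (437,485). The larger chip at the left and the smaller one at the right are on the deck. The chip on the plate is the one meant.

```bash
cat >> h.py <<'E'
def fit(W,N):  # N->W 2D rigid
    W=np.array(W)[:,:2];N=np.array(N)[:,:2];w=W-W.mean(0);n=N-N.mean(0)
    th=np.arctan2((n[:,0]*w[:,1]-n[:,1]*w[:,0]).sum(),(n*w).sum())
    R=np.array([[np.cos(th),-np.sin(th)],[np.sin(th),np.cos(th)]]);t=W.mean(0)-R@N.mean(0)
    return th,t,np.linalg.norm((R@N.T).T+t-W,axis=1)
E
python3 - <<'E'
from h import *
a=load("pics/s0.png");b=load("pics/d0.png")
S=lambda x,y,z:at_z(a,240+x/5,190+y/5,z)
D=lambda x,y,z:at_z(b,198+x/5,134+y/5,z)
pts=[(D(533,205,.035),(.048,.061)),(D(418,482,.0265),(.040,-.107)),(D(460,492,.0265),(.056,-.107)),(D(470,158,.0265),(-.003,.099)),(D(172,460,.013),(-.072,-.113)),
]
pts2=[(S(493,303,.035),(.048,.061)),(S(108,213,.0265),(.040,-.107)),(S(92,237,.0265),(.056,-.107)),(S(605,245,.0265),(-.003,.099))]
for P in(pts,pts2,pts+pts2):
    th,t,r=fit([p[0] for p in P],[p[1] for p in P]);print(th,t,(r*1000).round(1))
R=np.array([[np.cos(th),-np.sin(th)],[np.sin(th),np.cos(th)]])
print("mean chip S,D nest mm",[(R.T@(p[:2]-t)*1000).round(1) for p in (S(302,165,.024),D(352,340,.024),D(577,132,.051),S(588,318,.027))])
print(t)
E
```

```text
-0.4811553498041059 [0.53030034 0.0521952 ] [5.9 1.6 1.2 6.1 1.2]
-0.45785980248263314 [0.5266884  0.05766237] [1.9 2.8 1.1 2. ]
-0.4673097580154244 [0.52853481 0.05475512] [ 1.8  1.5  3.2 10.4  2.   2.5  5.2  4.1  4.4]
mean chip S,D nest mm [array([-16.1, -33.1]), array([-13. , -34.5]), array([58. , 99.8]), array([34.7, 99.1])]
[0.52853481 0.05475512]
```

```bash
cat >> h.py <<'E'
from scipy.spatial.transform import Rotation as Ro
def q2R(q): return Ro.from_quat([q[1],q[2],q[3],q[0]]).as_matrix()
def tgt(R0,yawz):  # tool x down, tool z dir at world angle yawz
    z=np.array([np.cos(yawz),np.sin(yawz),0]);x=np.array([0,0,-1.]);return np.stack([x,np.cross(z,x),z],1)
def to(P0,R0,p,yawz):
    R1=tgt(R0,yawz); return (R0.T@(np.array(p)-P0)*100).round(2), Ro.from_matrix(R0.T@R1).as_rotvec().round(3)
E
python3 - <<'E'
from h import *
s=manip.get_state();R=q2R(s["ee_rot"]);print(R.round(3))
w=load("pics/w0.png");o,d=ray(w,280,210)
print("cam in tool",R.T@(o-s["position"]),"axis",R.T@d)
zang=np.arctan2(R[1,2],R[0,2]);th=-.465
for k in(1,-1):
    y=th+k*np.pi/2; dy=(y-zang+np.pi)%(2*np.pi)-np.pi
    print(k,zang,y,dy,to(s["position"],R,[.48,.02,.20],y))
E
```

```text
[[-0.001  0.371  0.929]
 [-0.001  0.929 -0.371]
 [-1.    -0.001 -0.   ]]
cam in tool [-0.14244345  0.00016074 -0.07781095] axis [ 0.95657848 -0.00801747  0.29169723]
1 -0.3798622782310058 1.1057963267948965 1.4856586050259022 (array([  3.11, -37.8 ,  43.84]), array([-1.486e+00, -1.000e-03,  1.000e-03]))
-1 -0.3798622782310058 -2.0357963267948964 -1.6559340485638905 (array([  3.11, -37.8 ,  43.84]), array([1.656e+00, 1.000e-03, 1.000e-03]))
```

Run:
```python
from h import *
s=manip.get_state();print(to(s["position"],q2R(s["ee_rot"]),[.497,-.008,.17],-2.036))
```

```text
(array([  6.11, -39.77,  46.46]), array([1.656e+00, 1.000e-03, 1.000e-03]))
```

```bash
r='[0,-39.8,46.5]'; 
python3 -m creep '{"delta_pos":[[0,-39.8,46.5],[0,-39.8,46.5],[0,-39.8,46.5],[0,-39.8,46.5],[0,-39.8,46.5],[0,-39.8,46.5],[0,-39.8,46.5],[0,-39.8,46.5],[0,-39.8,46.5],[0,-39.8,46.5]],"dr":[[1.656,0,0],[1.656,0,0],[1.656,0,0],[1.656,0,0],[1.656,0,0],[1.656,0,0],[1.656,0,0],[1.656,0,0],[1.656,0,0],[1.656,0,0]]}' -1 40
python3 - <<'E'
from h import *
s=manip.get_state();print(to(s["position"],q2R(s["ee_rot"]),[.497,-.008,.17],-2.036))
E
```

```text
clock: 1.15
position: [0.4459, 0.0893, 0.2313]
ee_rot: [0.415, 0.573, 0.415, -0.572]
contact_force: [1.7, 1.5, 0.4]
width: -0.0004
(array([6.13, 7.88, 7.67]), array([ 0.15 , -0.001, -0.   ]))
```

```bash
python3 -m creep '{"delta_pos":[[6.1,7.9,7.7],[6.1,7.9,7.7],[6.1,7.9,7.7],[6.1,7.9,7.7],[6.1,7.9,7.7],[6.1,7.9,7.7]],"dr":[[0.15,0,0],[0.15,0,0],[0.15,0,0],[0.15,0,0],[0.15,0,0],[0.15,0,0]]}'
python3 - <<'E'
from h import *
w=snap("wrist","pics/w1.png")
cv2.imwrite("pics/w1b.png",cv2.convertScaleAbs(cv2.resize(w["pixels"],(800,600),interpolation=cv2.INTER_CUBIC),alpha=1.3))
print(manip.get_state()["position"])
E
```

```text
clock: 1.75
position: [0.497, -0.0052, 0.1708]
ee_rot: [0.373, 0.601, 0.373, -0.6]
contact_force: [-0.9, 0.4, -0.2]
width: 0.0001
[ 0.49709901 -0.00500479  0.1710576 ]
```

View pics/w1b.png

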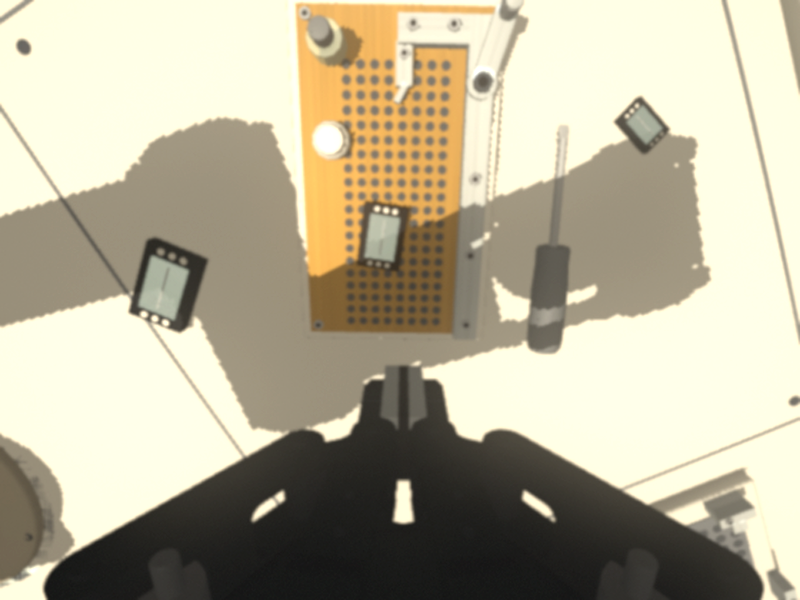

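The picture shows (800x600): chip (384,237), pivot (483,82), pin (509,5), rail near end (454–478,338), end stop corner (398,13), cap (331,140), and vial (322,35). The gripper is shut.

Run:
```python
from h import *
w=load("pics/w1.png")
P=lambda x,y,z:at_z(w,x*.7,y*.7,z)
pts=[(P(483,82,.035),(.048,.061)),(P(454,338,.0265),(.040,-.107)),(P(478,338,.0265),(.056,-.107)),(P(398,13,.0265),(-.003,.099)),(P(398,43,.0265),(-.003,.083)),(P(468,46,.0265),(.040,.083)),(P(309,338,.013),(-.072,-.113))]
th,t,r=fit([p[0] for p in pts],[p[1] for p in pts]);print(th,t,(r*1000).round(1))
R=np.array([[np.cos(th),-np.sin(th)],[np.sin(th),np.cos(th)]])
N=lambda p:(R.T@(p[:2]-t)*1000).round(1)
print("rail foot",N(P(465,60,.015)),"guide start",N(P(414,85,.023)))
c=[N(P(*q,.024)) for q in((371,201),(411,206),(399,271),(358,264))];print("chip",c,np.mean(c,0))
d1=c[0]-c[3];d2=c[1]-c[2];print([ (np.hypot(*d),np.arctan2(-d[0],d[1])) for d in(d1,d2)], np.hypot(*(c[1]-c[0])))
print("pin",N(P(510,4,.051)),"cap",N(P(330,135,.031)),"vial top",N(P(320,27,.057)))
im=load("pics/w1.png")["pixels"];cr=cv2.resize(im[0:240,190:400],None,fx=2.5,fy=2.5,interpolation=cv2.INTER_CUBIC)
cv2.imwrite("pics/w1c.png",cv2.convertScaleAbs(cr,alpha=1.3))
s=manip.get_state();print("tcp",N(s["position"]))
```

```text
-0.46495315202914644 [0.5262254  0.05605153] [0.5 1.7 0.8 0.4 0.3 1.5 1.9]
rail foot [39.3 76.6] guide start [ 7.3 60.6]
chip [array([-20.4,  -9.8]), array([  6.2, -12.9]), array([ -1.7, -57.3]), array([-30.1, -52.5])] [-11.5   -33.125]
[(np.float64(43.78789787144389), np.float64(-0.22337537632065285)), (np.float64(45.097339167627176), np.float64(-0.17608517173521834))] 26.78002987302292
pin [57.6 96. ] cap [-44.7  30.7] vial top [-43.7  82.7]
tcp [  1.3 -67.6]
```

View pics/w1c.png

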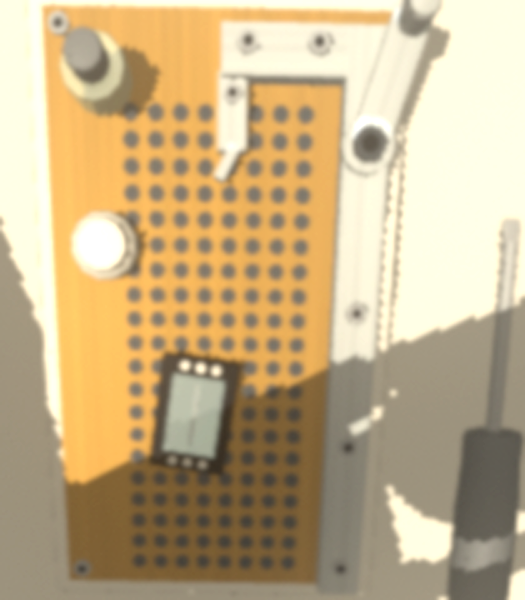

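The crop confirms the middle-sized chip is at about (195,410) on the plate, tilted about −0.2 rad, with rows and sizes matching. Next I go down beside it on the side away from the rail.

```bash
cat >> h.py <<'E'
TH=-.465;T=np.array([.5262,.0561])
Rn=np.array([[np.cos(TH),-np.sin(TH)],[np.sin(TH),np.cos(TH)]])
def N(p): return (Rn.T@(np.array(p)[:2]-T)*1000).round(1)
def st():
    s=manip.get_state();f=s["contact_force"];R=q2R(s["ee_rot"])
    print("clk %.2f nest"%s["clock"],N(s["position"]),"z %.1f"%(s["position"][2]*1000),"F nest",(Rn.T@f[:2]).round(1),"Fz %.1f"%f[2],"yawerr %.3f tilt %.3f"%(np.arctan2(R[1,2],R[0,2])-TH+np.pi/2,R[2,0]+1),"q6 %.2f"%s["qpos"][5])
E
echo "from h import *;st()">s.py
python3 -m creep '{"delta_pos":[[0,-4.8,-3.3],[4,-4.8,-3.3],[8,-4.8,-3.3],[11,-4.8,-3.3],[13,-4.8,-3.3],[13,-4.8,-3.3],[13,-4.8,-3.3]],"dr":[[0,0,0],[0,0,0],[0,0,0],[0,0,0],[0,0,0],[0,0,0],[0,0,0]]}' >/dev/null
python3 s.py
```

```text
clk 2.50 nest [-46.2 -35. ] z 41.2 F nest [0.7 0.9] Fz -0.3 yawerr 0.007 tilt 0.000 q6 0.41
```

```bash
python3 -m creep '{"delta_pos":[[1,0,0],[2,0,0],[2.2,0,0],[2.2,0,0],[2.2,0.3,0],[2.2,0.6,0],[2.2,0.9,0],[2.2,1.2,0],[2.2,1.5,0],[2.2,1.8,0]],"dr":[[0,0,0],[0,0,0],[0,0,0],[0,0,0],[0,0,0],[0,0,0],[0,0,0],[0,0,0],[0,0,0],[0,0,0]]}' >/dev/null
python3 s.py
python3 -m creep '{"delta_pos":[[0,0.3,0],[0,0.6,0],[0,0.8,0],[0,1.0,0],[0,1.2,0],[0,1.4,0],[0,1.6,0],[0,1.8,0],[0,1.9,0],[0,2,0]],"dr":[[0,0,0],[0,0,0],[0,0,0],[0,0,0],[0,0,0],[0,0,0],[0,0,0],[0,0,0],[0,0,0],[0,0,0]]}' >/dev/null
python3 s.py
```

```text
clk 3.50 nest [-27.9 -35.8] z 18.3 F nest [-0.3  0. ] Fz 0.9 yawerr 0.006 tilt 0.000 q6 0.39
clk 4.50 nest [ -8.1 -35.6] z 18.3 F nest [-1.   0.6] Fz -0.1 yawerr 0.006 tilt 0.000 q6 0.38
```

```bash
python3 -m creep '{"delta_pos":[[0,0.2,0],[0,0.4,0],[0,0.6,0],[0,0.7,0],[0,0.7,0]],"dr":[[0,0,0],[0,0,0],[0,0,0],[0,0,0],[0,0,0]]}' >/dev/null
python3 s.py
python3 -m creep '{"delta_pos":[[0,0.1,0],[0,0.2,0],[0,0.2,0]],"dr":[[0,0,0],[0,0,0],[0,0,0]]}' >/dev/null
python3 s.py
python3 - <<'E'
from h import *
w=snap("wrist","pics/w2.png");b=snap("side","pics/d2.png")
A=cv2.resize(w["pixels"][0:300,150:430],None,fx=1.6,fy=1.6,interpolation=cv2.INTER_CUBIC)
B=cv2.resize(b["pixels"][130:250,210:340],None,fx=4,fy=4,interpolation=cv2.INTER_CUBIC)[:480,:350]
B=cv2.resize(b["pixels"][140:260,220:307],(348,480),interpolation=cv2.INTER_CUBIC)
cv2.imwrite("pics/m2.png",cv2.convertScaleAbs(np.hstack([A,B]),alpha=1.3));print(A.shape)
E
```

```text
clk 5.00 nest [ -0.8 -35.5] z 18.3 F nest [0.1 0.4] Fz -0.1 yawerr 0.006 tilt 0.000 q6 0.37
clk 5.30 nest [  1.1 -35.5] z 18.3 F nest [-0.2  0.5] Fz -0.4 yawerr 0.006 tilt 0.000 q6 0.37
(480, 448, 3)
```

View pics/m2.png

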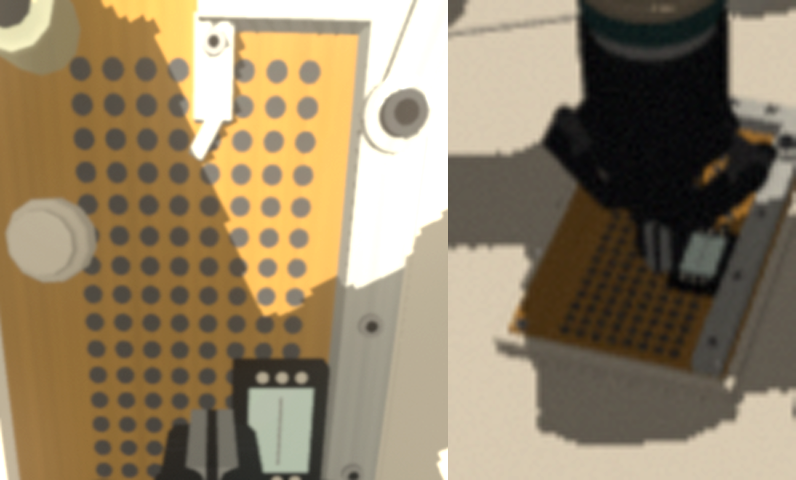

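Left panel: the chip (285,420) is square and just off the rail (face at about x=330). I'll creep on until the force rises.

```bash
for i in 1 2 3 ; do python3 -m creep '{"delta_pos":[[0,0.05,0],[0,0.1,0],[0,0.1,0]],"dr":[[0,0,0],[0,0,0],[0,0,0]]}' >/dev/null; python3 s.py; done
```

```text
clk 5.70 nest [  1.9 -35.6] z 18.3 F nest [ 0.2 -0.1] Fz -0.2 yawerr 0.006 tilt 0.000 q6 0.37
clk 6.00 nest [  2.  -35.6] z 18.2 F nest [-3.3  0.5] Fz 2.3 yawerr 0.006 tilt 0.000 q6 0.37
clk 6.30 nest [  2.1 -35.6] z 18.2 F nest [-5.9  1.8] Fz 4.1 yawerr 0.006 tilt 0.000 q6 0.37
```

```bash
python3 -c "
from h import *
w=load('pics/w2.png');print(N(at_z(w,150+280/1.6,360/1.6,.024)),N(at_z(w,150+328/1.6,362/1.6,.024)))"
python3 -m creep '{"delta_pos":[[0,-0.7,0],[0,-1.5,0],[-3,-1.5,0],[-3,-1.5,2],[-3,0,4.5],[-3,2.2,4.5],[-3,2.2,4.5],[-3,2.2,4.5]],"dr":[[0,0,0],[0,0,0],[0,0,0],[0,0,0],[0,0,0],[0,0,0],[0,0,0],[0,0,0]]}' >/dev/null; python3 s.py
python3 - <<'E'
from h import *
w=snap("wrist","pics/w3.png")
A=cv2.resize(w["pixels"][0:300,150:430],None,fx=2,fy=2,interpolation=cv2.INTER_CUBIC)
cv2.imwrite("pics/m3.png",cv2.convertScaleAbs(A,alpha=1.3))
E
```

```text
[21.7 -7.1] [36.5 -7.7]
clk 7.10 nest [ 25.8 -80.5] z 48.2 F nest [-1.2  0.1] Fz -0.1 yawerr 0.006 tilt 0.000 q6 0.27
```

View pics/m3.png

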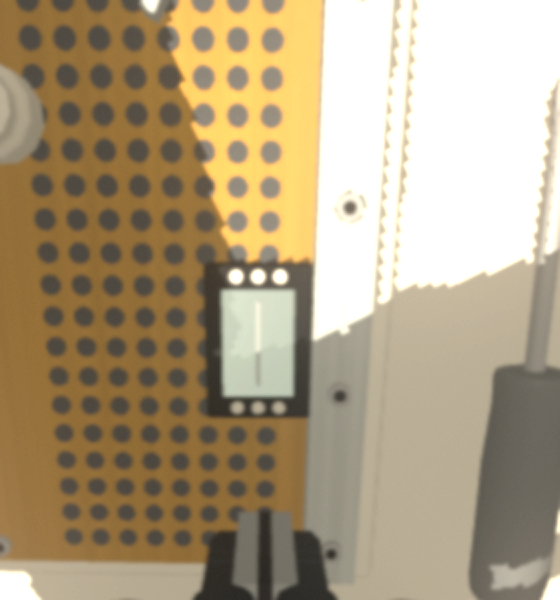

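The chip sits square on the rail at (258,340), with the finger behind it at (265,550). I'll descend and push along the rail with a slight bias towards it.

```bash
python3 -m creep '{"delta_pos":[[1,-0.3,0],[2,-0.3,0],[3,-0.3,0],[3,-0.3,0],[3,-0.3,-0.4],[3,-0.3,-0.8],[3,-0.3,-1.2],[3,-0.3,-1.6],[3,-0.3,-1.9],[3,-0.29,-2.2]],"dr":[[0,0,0],[0,0,0],[0,0,0],[0,0,0],[0,0,0],[0,0,0],[0,0,0],[0,0,0],[0,0,0],[0,0,0]]}' >/dev/null; python3 s.py
python3 -m creep '{"delta_pos":[[0,0,-0.3],[0,0.01,-0.6],[0,0.02,-0.9],[0,0.03,-1.2],[0,0.04,-1.5],[0,0.05,-1.8],[0,0.06,-2.1],[0,0.07,-2.4],[0,0.08,-2.7],[0,0.09,-3]],"dr":[[0,0,0],[0,0,0],[0,0,0],[0,0,0],[0,0,0],[0,0,0],[0,0,0],[0,0,0],[0,0,0],[0,0,0]]}' >/dev/null; python3 s.py
python3 -m creep '{"delta_pos":[[0,0,-0.3],[0,0.01,-0.6],[0,0.02,-0.9],[0,0.03,-1.2],[0,0.03,-1.2]],"dr":[[0,0,0],[0,0,0],[0,0,0],[0,0,0],[0,0,0]]}' >/dev/null; python3 s.py
python3 - <<'E'
from h import *
w=snap("wrist","pics/w4.png")
A=cv2.resize(w["pixels"][0:300,150:430],None,fx=2,fy=2,interpolation=cv2.INTER_CUBIC)
cv2.imwrite("pics/m4.png",cv2.convertScaleAbs(A,alpha=1.3))
E
```

```text
clk 8.15 nest [ 23.1 -58.1] z 18.5 F nest [0.1 0.2] Fz -0.1 yawerr 0.006 tilt 0.000 q6 0.31
clk 9.15 nest [ 23.7 -28.2] z 18.3 F nest [-1.4  0.3] Fz 0.7 yawerr 0.006 tilt 0.000 q6 0.37
clk 9.65 nest [ 24.2 -15.9] z 18.3 F nest [ 0.5 -0.7] Fz 0.1 yawerr 0.006 tilt 0.000 q6 0.39
```

View pics/m4.png

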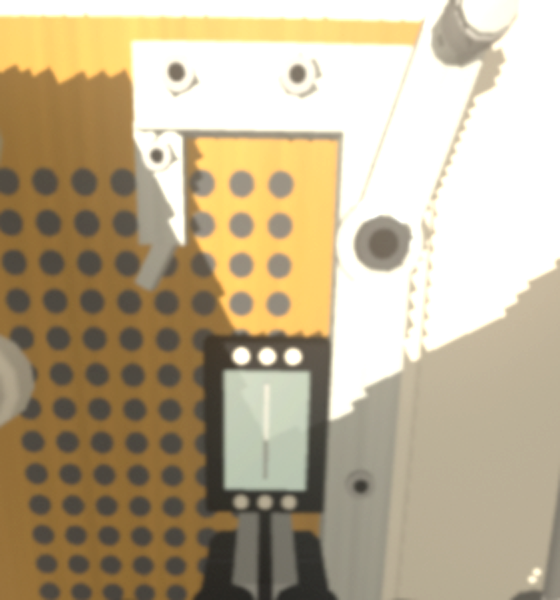

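The chip (265,425) is square on the rail and lined up with the pocket. I'll carry on.

```bash
python3 -m creep '{"delta_pos":[[0,0,-0.3],[0,0.01,-0.7],[0,0.02,-1.1],[0,0.03,-1.5],[0,0.04,-1.9],[0,0.05,-2.3],[0,0.06,-2.7],[0,0.07,-3.1],[0,0.08,-3.4],[0,0.08,-3.7]],"dr":[[0,0,0],[0,0,0],[0,0,0],[0,0,0],[0,0,0],[0,0,0],[0,0,0],[0,0,0],[0,0,0],[0,0,0]]}' >/dev/null; python3 s.py
for i in 1 2 3; do python3 -m creep '{"delta_pos":[[0,0,-0.1],[0,0,-0.2],[0,0,-0.2]],"dr":[[0,0,0],[0,0,0],[0,0,0]]}' >/dev/null; python3 s.py; done
```

```text
clk 10.70 nest [24.6 20.8] z 18.3 F nest [-0.8  0.1] Fz 0.1 yawerr 0.006 tilt 0.000 q6 0.45
clk 11.00 nest [24.7 22.8] z 18.3 F nest [0.2 0.3] Fz -0.1 yawerr 0.006 tilt 0.000 q6 0.45
clk 11.30 nest [24.7 24.7] z 18.4 F nest [-0.5 -0.9] Fz 0.1 yawerr 0.006 tilt 0.000 q6 0.45
clk 11.60 nest [24.7 26.7] z 18.3 F nest [0.4 0.4] Fz -0.3 yawerr 0.006 tilt 0.000 q6 0.46
```

```bash
for i in 1 2 3 4; do python3 -m creep '{"delta_pos":[[0,0,-0.1],[0,0,-0.1]],"dr":[[0,0,0],[0,0,0]]}' >/dev/null; python3 s.py; done
```

```text
clk 11.80 nest [24.6 27.7] z 18.3 F nest [-0.9 -0.2] Fz -0.5 yawerr 0.006 tilt 0.000 q6 0.46
clk 12.00 nest [24.4 28.2] z 18.3 F nest [-0.2 -1.9] Fz 1.7 yawerr 0.006 tilt 0.000 q6 0.46
clk 12.20 nest [24.2 28.4] z 18.3 F nest [-0.3 -5.1] Fz 1.6 yawerr 0.007 tilt 0.000 q6 0.46
clk 12.40 nest [24.  28.5] z 18.3 F nest [-0.1 -8.1] Fz 3.0 yawerr 0.007 tilt 0.000 q6 0.46
```

```bash
python3 -m creep '{"delta_pos":[[0,0,0.5],[0,0,1.5],[-2,0,2.5],[-4,0,4],[-6,0,4],[-6,0,4],[-6,0,4]],"dr":[[0,0,0],[0,0,0],[0,0,0],[0,0,0],[0,0,0],[0,0,0],[0,0,0]]}' >/dev/null; python3 s.py
python3 - <<'E'
from h import *
w=snap("wrist","pics/w5.png")
A=cv2.resize(w["pixels"][0:230,160:420],None,fx=2.6,fy=2.6,interpolation=cv2.INTER_CUBIC)
cv2.imwrite("pics/m5.png",cv2.convertScaleAbs(A,alpha=1.15))
E
```

```text
clk 13.10 nest [25.  -9.4] z 78.4 F nest [0.  0.8] Fz 0.0 yawerr 0.006 tilt 0.000 q6 0.40
```

View pics/m5.png

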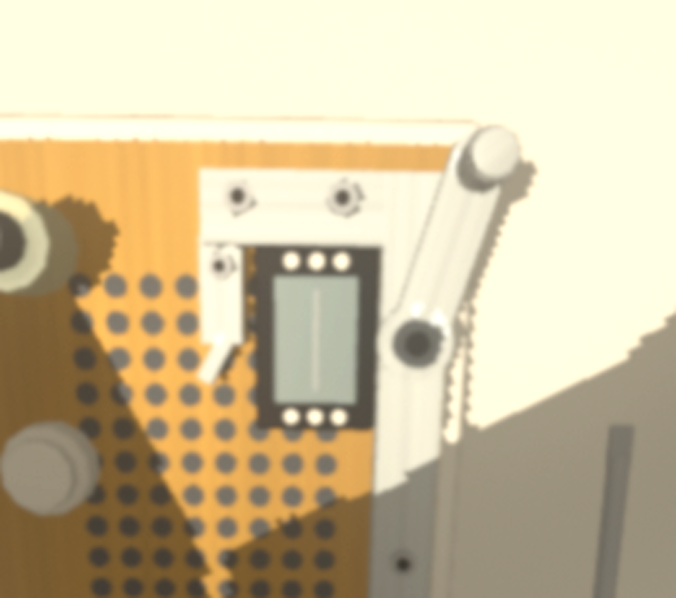

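The chip (317,338) sits in the pocket against the end stop and rail. The pin top is at (495,153) and the pivot at (417,342). I'll check those numbers.

Run:
```python
from h import *
w=load("pics/w5.png")
P=lambda x,y,z:N(at_z(w,160+x/2.6,y/2.6,z))
print("chip",[P(*q,.024) for q in((257,248),(381,248),(373,428),(257,427))])
print("rail face top",[P(*q,.0265) for q in ((383,246),(376,440),(370,560))])
print("pin top",P(495,153,.051),"pivot",P(418,343,.035),"vial top",P(5,240,.057))
```

```text
chip [array([10.1, 82.4]), array([39.6, 82.6]), array([38.8, 39.7]), array([ 9.3, 39.8])]
rail face top [array([39.8, 82.8]), array([39.4, 37. ]), array([38.7,  5.2])]
pin top [59.8 98.6] pivot [47.9 61.1] vial top [-37.6  81.6]
```

Measured home within about 0.5 mm. The rear corner may have a few tenths of gap to the rail, so I'll nudge it gently there before moving the keeper.

```bash
python3 -m creep '{"delta_pos":[[0,-3.4,-2],[0,-3.4,-4.4],[3,-3.4,-4.4],[6,-3.4,-4.4],[6,-3.4,-4.4],[6,-3.1,-4.4],[6,-2.8,-4.4],[6,-2.6,-4.4],[6,-2.45,-4.4],[6,-2.4,-4.4]],"dr":[[0,0,0],[0,0,0],[0,0,0],[0,0,0],[0,0,0],[0,0,0],[0,0,0],[0,0,0],[0,0,0],[0,0,0]]}' >/dev/null; python3 s.py
for i in 1 2 3; do python3 -m creep '{"delta_pos":[[0,0.06,0],[0,0.06,0]],"dr":[[0,0,0],[0,0,0]]}' >/dev/null; python3 s.py; done
```

```text
clk 14.15 nest [ 0.8 34.4] z 18.5 F nest [-0.8  0.1] Fz 0.3 yawerr 0.006 tilt 0.000 q6 0.49
clk 14.35 nest [ 1.2 34.4] z 18.4 F nest [0.6 0.4] Fz 0.6 yawerr 0.006 tilt 0.000 q6 0.49
clk 14.55 nest [ 1.8 34.5] z 18.4 F nest [ 0.1 -0.1] Fz 0.6 yawerr 0.006 tilt 0.000 q6 0.49
clk 14.75 nest [ 2.3 34.4] z 18.3 F nest [0.1 0.3] Fz 0.2 yawerr 0.006 tilt 0.000 q6 0.49
```

```bash
for i in 1 2 3; do python3 -m creep '{"delta_pos":[[0,0.06,0],[0,0.06,0]],"dr":[[0,0,0],[0,0,0]]}' >/dev/null; python3 s.py; done
```

```text
clk 14.95 nest [ 2.8 34.3] z 18.2 F nest [ 0.2 -0.4] Fz 0.2 yawerr 0.006 tilt 0.000 q6 0.49
clk 15.15 nest [ 3.  34.3] z 18.2 F nest [-2.1 -1. ] Fz 0.6 yawerr 0.006 tilt 0.000 q6 0.49
clk 15.35 nest [ 3.1 34.2] z 18.2 F nest [-3.8  0.2] Fz 0.8 yawerr 0.006 tilt 0.000 q6 0.49
```

Contact at 3.9 N, so the chip is pressed onto the rail. Now I back off and go round to the far side of the keeper pin (θ≈1.87, pin at nest (60,99)).

```bash
python3 -m creep '{"delta_pos":[[0,-0.8,0],[-1,-1.5,0.5],[-4,-1.5,0.5],[-8.5,-1.5,0],[-8.5,1.5,-2],[-8.5,5,-4.5],[-8.5,9.4,-6.3],[-8.5,9.4,-6.3],[-8.5,9.4,-6.3],[-5,9.4,-6.3]],"dr":[[0,0,0],[0,0,0],[0,0,0],[0,0,0],[0,0,0],[0,0,0],[0,0,0],[0,0,0],[0,0,0],[0,0,0]]}' >/dev/null; python3 s.py
python3 -m creep '{"delta_pos":[[1.5,0,0],[2.8,0,0],[2.8,0,0],[2.8,0,0]],"dr":[[0,0,0],[0,0,0],[0,0,0],[0,0,0]]}' >/dev/null; python3 s.py
```

```text
clk 16.35 nest [100.3  99.4] z 73.1 F nest [0.7 0.2] Fz 1.0 yawerr 0.006 tilt 0.000 q6 0.51
clk 16.75 nest [97.5 98. ] z 41.0 F nest [ 0.9 -0.7] Fz 0.1 yawerr 0.006 tilt 0.000 q6 0.51
```

```bash
python3 -m creep '{"delta_pos":[[0,-0.5,0],[0,-1,0],[0,-1.5,0],[0,-1.8,0],[0,-2.1,0],[0,-2.4,-0.1],[0,-2.7,-0.2],[0,-3,-0.3],[0,-3.3,-0.4],[0,-3.5,-0.5]],"dr":[[0,0,0],[0,0,0],[0,0,0],[0,0,0],[0,0,0],[0,0,0],[0,0,0],[0,0,0],[0,0,0],[0,0,0]]}' >/dev/null; python3 s.py
python3 -m creep '{"delta_pos":[[0,-0.3,-0.05],[0,-0.6,-0.1],[0,-0.9,-0.15],[0,-1.2,-0.15],[0,-1.5,-0.15],[0,-1.8,-0.15],[0,-2.1,-0.15],[0,-2.5,-0.15]],"dr":[[0,0,0],[0,0,0],[0,0,0],[0,0,0],[0,0,0],[0,0,0],[0,0,0],[0,0,0]]}' >/dev/null; python3 s.py
python3 - <<'E'
from h import *
w=snap("wrist","pics/w6.png");b=snap("side","pics/d6.png")
A=cv2.resize(w["pixels"][150:420,120:440],None,fx=1.5,fy=1.5,interpolation=cv2.INTER_CUBIC)
B=cv2.resize(b["pixels"][130:220,250:350],(450,405),interpolation=cv2.INTER_CUBIC)[:,:320]
cv2.imwrite("pics/m6.png",cv2.convertScaleAbs(np.hstack([A,B]),alpha=1.2))
E
```

```text
clk 17.75 nest [ 62.4 102.5] z 40.3 F nest [ 1.4 -1.1] Fz 0.9 yawerr 0.006 tilt 0.000 q6 0.54
clk 18.55 nest [ 37.5 104.6] z 40.4 F nest [1.6 0.8] Fz -0.3 yawerr 0.006 tilt 0.000 q6 0.56
```

View pics/m6.png

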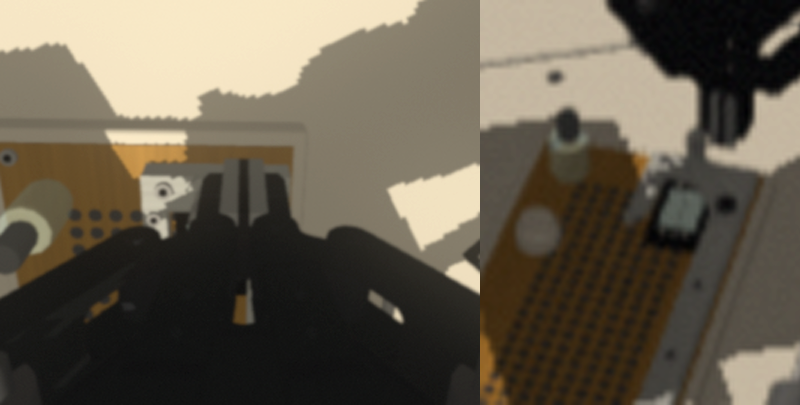

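The side view shows the pin (697,145) at the fingertip and the keeper swinging towards the cassette. I'll check that the knuckles clear the vial using depth.

Run:
```python
from h import *
w=load("pics/w6.png");s=manip.get_state();R=q2R(s["ee_rot"])
v,u=np.mgrid[150:420:3,0:560:3];o=None;L=[]
for a,b in zip(u.ravel(),v.ravel()):
    d=w["depth"][b,a]
    if 0<d<.2:
        o,r=ray(w,a,b);L.append(R.T@(o+r*d-s["position"])*1000)
L=np.array(L);print(len(L))
for lo in range(0,90,10):
    m=(abs(L[:,1])>=lo)&(abs(L[:,1])<lo+10)&(L[:,0]<0)&(L[:,0]>-110)&(abs(L[:,2])<45)
    if m.any():print(lo,"lowest height above tcp",(-L[m,0]).min().round(1),m.sum())
```

```text
12314
0 lowest height above tcp 5.8 1159
10 lowest height above tcp 3.1 829
20 lowest height above tcp 42.6 619
30 lowest height above tcp 46.5 968
40 lowest height above tcp 59.9 816
50 lowest height above tcp 71.1 457
60 lowest height above tcp 83.1 22
70 lowest height above tcp 0.1 61
80 lowest height above tcp 0.3 46
```

```bash
python3 -m creep '{"delta_pos":[[0,-0.35,0.05],[0,-0.73,0.13],[0,-1.05,0.33],[0,-1.36,0.55],[0,-1.66,0.8],[0,-1.9,1.1],[0,-2.1,1.42],[0,-2.25,1.75],[0,-2.35,2.05],[0,-2.45,2.35]],"dr":[[0,0,0],[0,0,0],[0,0,0],[0,0,0],[0,0,0],[0,0,0],[0,0,0],[0,0,0],[0,0,0],[0,0,0]]}' >/dev/null; python3 s.py
for i in 1 2 3 4; do python3 -m creep '{"delta_pos":[[0,0,0.1],[0,0,0.1]],"dr":[[0,0,0],[0,0,0]]}' >/dev/null; python3 s.py; done
```

```text
clk 19.65 nest [13.2 80.3] z 40.3 F nest [0.4 2. ] Fz 0.1 yawerr 0.006 tilt 0.000 q6 0.55
clk 19.85 nest [13.  79.1] z 40.2 F nest [-0.1 -0.4] Fz 0.1 yawerr 0.006 tilt 0.000 q6 0.55
clk 20.05 nest [13.  78.5] z 40.2 F nest [0.3 0.5] Fz 0.5 yawerr 0.006 tilt 0.000 q6 0.55
clk 20.25 nest [13.1 77.4] z 40.2 F nest [-0.6  1.3] Fz -0.1 yawerr 0.006 tilt 0.000 q6 0.55
clk 20.45 nest [13.2 77.1] z 40.3 F nest [-1.5  3.8] Fz -0.0 yawerr 0.006 tilt 0.000 q6 0.54
```

```bash
for i in 1 2 3; do python3 -m creep '{"delta_pos":[[0,0,0.1],[0,0,0.1]],"dr":[[0,0,0],[0,0,0]]}' >/dev/null; python3 s.py; done
```

```text
clk 20.65 nest [13.3 76.9] z 40.4 F nest [-2.7  6.4] Fz -1.4 yawerr 0.005 tilt 0.000 q6 0.54
clk 20.85 nest [13.3 76.7] z 40.4 F nest [-2.9  8. ] Fz -0.9 yawerr 0.004 tilt 0.000 q6 0.54
clk 21.05 nest [13.3 76.5] z 40.5 F nest [-3.1  9.2] Fz -1.4 yawerr 0.004 tilt 0.000 q6 0.54
```

The keeper is firm on its stop at 9 N (y≈76.5, against 77.5 expected). Now I come away and look.

```bash
python3 -m creep '{"delta_pos":[[0,0,-0.8],[-1,0.2,-1.8],[-4,0.2,-1.8],[-8,0.2,-1.8],[-8,1,2],[-8,1,6],[-8,1,9],[-8,1,9],[-8,1,9]],"dr":[[0,0,0],[0,0,0],[0,0,0],[0,0,0],[0,0,0],[0,0,0],[0,0,0],[0,0,0],[0,0,0]]}' >/dev/null; python3 s.py
python3 - <<'E'
from h import *
w=snap("wrist","pics/w7.png")
A=cv2.resize(w["pixels"][0:230,160:420],None,fx=2.6,fy=2.6,interpolation=cv2.INTER_CUBIC)
cv2.imwrite("pics/m7.png",cv2.convertScaleAbs(A,alpha=1.15))
E
```

```text
clk 21.95 nest [ 24.4 -17.2] z 120.5 F nest [-0.1 -0.1] Fz 0.0 yawerr 0.005 tilt 0.000 q6 0.39
```

View pics/m7.png

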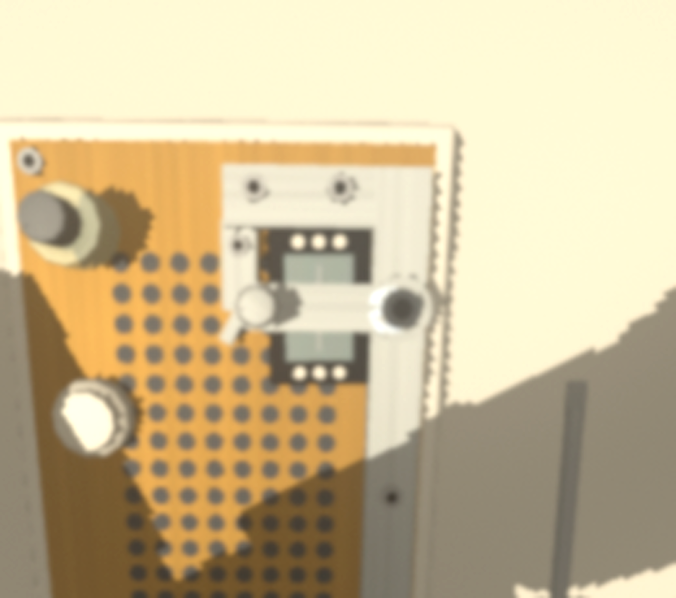

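The keeper lies square across the cassette, with the pin at (257,306) and pivot at (402,308). The cassette (320,305) is in the pocket, and the cap and vial are where they were. One numeric check, then I hand in.

Run:
```python
from h import *
w=load("pics/w7.png")
P=lambda x,y,z:N(at_z(w,160+x/2.6,y/2.6,z))
print("chip front",P(372,228,.024),"rear",P(366,384,.024),P(271,383,.024))
a=P(257,306,.051);b=P(403,308,.035);print("pin",a,"pivot",b,"angle",np.arctan2(a[1]-b[1],b[0]-a[0]), "cap",P(88,418,.031),"vial",P(42,218,.057))
st();manip.sign_off()
```

```text
chip front [39.6 83. ] rear [38.8 38.9] [10.  39.1]
pin [ 8.2 61.4] pivot [48.1 61. ] angle 0.010024726831006386 cap [-44.4  29.4] vial [-44.2  82.2]
clk 22.00 nest [ 24.5 -16.4] z 120.5 F nest [-0.4  0.2] Fz 0.8 yawerr 0.006 tilt 0.000 q6 0.39
the job is handed in; nothing more can be done
```

I pushed the middle-sized cassette squarely onto the rail and slid it along into the corner pocket. I then gave its rear end a light press onto the rail, swung the keeper round by its pin to its stop, came away and handed in at 22.0 s.

**Cassette:** in the last picture its front edge is at y = 83.0 mm and its rear edge at about 39 mm. Its rail side is at x = 39.6 mm at the front and 38.8 mm at the rear, against 40 mm nominal. The rail itself measured with about the same slant, so I put that down to a small error in my nest angle, not a gap; the light press had also met firm resistance.

**Keeper:** its measured angle is about 0.01 rad, within measuring error of 0. It was pressed to its stop at about 9 N.

**Other things:** the cap and vial are within about 1.5 mm of their first readings, and nothing on the tool's path came near the driver or the loose chips. I did not re-measure the driver, tube block, bottle or jar. The arm was clear of everything at hand-in, and the forces I read stayed below about 10 N.

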